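# Scrape ceramic chips off the microscope prep plate

### The job

Pick up the blue scraper and use it to sweep both white ceramic chips off the black plate into the yellow tray at its end, without touching the chips with the gripper. Then stand the scraper upright on the cleared black plate, without dropping it, and let go.

Things in the scene. Friction and masses are not known exactly. Their poses are not given: they have to be found in the camera images.
- scraper_grip (a point): Blue scraper standing on its black rubber underside, right of the plate: base 130 (own x) x 34 (y) x 21 mm high; on it, centred, an upright rib handle 70 (x) x 24 mm (y), from 20 to 68 mm above the underside. About 0.2 kg. Pinch the rib across y from above; either long side can push. Point: the rib's centre, 44 mm above the underside; z up. The aluminium block with a stud is not it.
- station: Fixed prep station: black granite plate 170 (own x) x 200 mm (own y), no rims, flat top 40 mm above the bench. Against its +y end a fixed yellow open tray, 190 (x) x 95 mm (y), spanning own y 100 to 195 mm, 26 mm high (rim 14 mm below the plate's top), walls and floor 4 mm. Origin: under the plate's centre at bench height; own +y points to the tray, z up.
- chip_a_center (a point): Loose chip A of white ceramic, irregular, about 25 x 20 mm and 9 mm thick, lying flat on the black plate: centre within 42 mm of the station's own y axis, at own y between -30 and 65 mm. The point is its centre, half-way up.
- chip_b_center (a point): Loose chip B of white ceramic, irregular, about 25 x 20 mm and 9 mm thick, lying flat on the black plate: centre within 42 mm of the station's own y axis, at own y between -30 and 65 mm. The point is its centre, half-way up.
There are look-alikes about, which are no part of the job. Of the things like the part that bears scraper_grip, leave any that is green; of the rest the smaller one is meant. Leave any red or turquoise look-alike of the part that bears chip_a_center alone.

How it is judged (in metres and radians):
On the way:
1. Both chips have been swept off the plate into the yellow tray (x of chip_a_center in the frame of station between -0.092 and 0.092 m and y of chip_a_center in the frame of station between 0.1 and 0.193 m and z of each of chip_a_center, chip_b_center in the frame of station below 0.034 m and x of chip_b_center in the frame of station between -0.092 and 0.092 m and y of chip_b_center in the frame of station between 0.1 and 0.193 m), for 0.2 s.
At the end, for the whole second after the job is handed in: Both chips lie at rest inside the yellow tray (centres inside its outline and below 34 mm over the bench), and the scraper stands upright (within about 10 degrees) and at rest on its underside on the black plate, its centre anywhere over the plate, let go (all of step 1 and x of scraper_grip in the frame of station between -0.085 and 0.085 m and y of scraper_grip in the frame of station between -0.1 and 0.1 m and z of scraper_grip in the frame of station between 0.076 and 0.092 m and angle between scraper_grip's own z axis and vertical below 0.17 rad and linear speed of each of scraper, chip_a, chip_b below 0.03 m/s and contact force between the fingers and scraper below 0.1 N); the robot touches nothing.
It fails at once if A chip is touched by the gripper or the arm (over 0.5 N) (contact force between any of the fingers, the arm and chip_a above 0.5 N or contact force between any of the fingers, the arm and chip_b above 0.5 N).
It fails at once if The scraper is dropped (moves freely, out of the fingers, faster than 0.6 m/s: a fall of about 20 mm) (linear speed of scraper above 0.6 m/s and contact force between the fingers and scraper below 0.1 N).
It also fails if it takes over 42 s, if anything falls off the work surface, if the arm or the gripper's body presses on something with over 40 N, if the wrist force passes 120 N, or if a joint passes its speed limit or range.

### The arm

A 6-joint arm with a two-finger parallel gripper is mounted at the origin on the work surface. World frame = base frame: x ahead of the robot, y to its left, z up, the work surface at z = 0. Lengths are in m, angles in degrees, forces in N, time in s.
With the tool pointing down it reaches from about 0.25 to 0.8 m from the base axis. Payload 8.5 kg.
Tool frame: the origin (TCP) lies at the very end of the fingers, on their centre line; the grasp point (between the pads) lies 19 mm behind it; z points along the fingers, y is the line along which they close (so a half turn about z gives the same grasp; the last joint's range is limited). The gripper opens to 85 mm and grips with 20 to 120 N. Pads are 22 mm wide; open, the fingers measure 114 mm over their backs; the gripper's body (76 mm by 85 mm) begins 54 mm behind the grasp point. The pads swing forward as they close: fully open they stand 13 mm farther back than shut.
Start: joints at [-66.864, 13.648, -0.773, 75.585, 0, 90], TCP at [0.206, -0.483, 0.231] pointing down, gripper open.
Joint ranges: [-152.45, 152.45], [-59.26, 108.67], [-65.41, 83.53], [-104.44, 129.93], [-82.83, 76.93], [-180, 180]. Speed limits (degrees/s): [127.2, 127.2, 159.86, 180, 180, 180].

### API

Orientations are given as a 3x3 rotation matrix whose columns are the frame's x, y, z axes.
In Python, from cell import robot gives the robot as it stands.
- The arm moves only by the tool arm_command, never from a script. Its argument "deltas" is a list that holds one entry, the list of rows, each a list of 6 numbers: the shift along the tool's x, y, z as a fraction of full scale, then the turn, a rotation vector about the tool's x, y, z as a fraction of full scale. In form: [[[x, y, z, wx, wy, wz], ...]]. A call has 1 to 5 rows; each row shifts and turns the commanded pose from where the row before left it, along the tool's axes as they then stand; what a row does not reach is not made up. Full scale, the value 1, is 0.3 m for a shift and pi/4 rad for a turn. A row lasts 1/10 s, in which the tool goes at most 50 mm and 8.59 degrees, less where a joint would pass 70% of its speed; a pose out of reach is approached as far as the arm can. A call with a number of a shift or a turn outside -1 to 1 is refused whole. A call with a gripper value outside its range is refused whole. "claw" is the opening, from -1 (shut) to 1 (fully open), so that 0 is half open, set as the call begins (left out, the last holds). The fingers move at their own pace and stop on an object; the grip force is fixed at half the most. Time passes only in rows, so rows that do not move let the fingers close. It gives the time, the measured TCP pose, the force, the opening and the grip force at its end, in the units of the state.
- robot.get_state(): the state, without advancing time (a new reading comes with each control period).
- robot.snapshot(name): name is "scene" or "top" or "wrist"; returns a dict with "frame" (384x512x3 uint8, red, green, blue), "fx", "fy", "cx", "cy" (pixels), "R" (3x3) and "t" (3): a world point X has camera coordinates R X + t. Camera axes: x right, y down, z forward; pixel columns grow to the right and rows downward; lengths in m; the calibration is good to about 2 mm. A picture is of the moment at which its call begins. There is no depth.
- robot.close_job(): hands the job in; it is judged then, once.
The state is a dict: "time": time; "joints": joint angles; "dq": joint speeds; "tau": joint torques, N m; "ee_pos": TCP position; "orientation": TCP orientation; "contact_force": force on the tool from outside, world axes, zero at the start; "torque": the same for the moment, N m; "finger_gap": finger opening in m; "grip_force": force on a finger pad.
Only numpy, scipy, OpenCV 4.12 (cv2) and the standard library are available. Lean on these libraries where they do the work, as an engineer would, in place of code of your own. Each camera call takes 0.05 s, during which the arm holds its last target. There are 200 camera calls.

## Working session

There is one attempt and no reset: what is moved stays moved. The work goes in short steps, Python scripts to look and compute and a tool call to move; the robot and the scene stay as the last step left them, time stands still between calls to the robot, and variables do not carry over. Pictures are saved under pics/ and viewed, at most 10 in all, crops included, and the job is handed in when it is done.

Besides the shell and the picture viewer there is one more tool, called after "Call:" as a command line: name --argument value ..., lists and objects as JSON in quotes. arm_command: Moves the arm, as the interface text tells. Shift numbers are shares of 0.3 m and turn numbers shares of pi/4 rad, none past 1 either way. Its arguments: {"type":"object","properties":{"deltas":{"type":"array","items":{"type":"array","items":{"type":"array","items":{"type":"number"}}}},"claw":{"type":"number"}},"required":["deltas"]}

```bash
mkdir -p pics && ls
python3 - <<'E'
from cell import robot
import cv2,numpy as np,pickle
d={}
for n in("scene","top"):
    s=robot.snapshot(n); d[n]=s
    cv2.imwrite(f"pics/{n}0.png",s["frame"][:,:,::-1])
    print(n,s["fx"],s["cx"],s["cy"],(-s["R"].T@s["t"]).round(3),np.array(s["R"]).round(3).tolist())
pickle.dump(d,open("s0.pkl","wb"))
s=robot.get_state();print(s["time"],s["ee_pos"],s["orientation"],s["finger_gap"])
E
```

```text
pics
scene 395.2977128623567 250.49107931874886 187.20031185587067 [0.83  0.122 0.654] [[-0.503, 0.864, -0.015], [0.688, 0.39, -0.612], [-0.523, -0.318, -0.791]]
top 422.07534304957113 250.46922778536708 193.4713783342226 [ 0.251 -0.111  0.998] [[-0.004, -1.0, -0.026], [-0.981, 0.009, -0.192], [0.192, 0.025, -0.981]]
0.1 [ 0.20616229 -0.48244973  0.23074846] [[ 9.19564069e-01  3.92939805e-01 -4.83269380e-04]
 [ 3.92940102e-01 -9.19563360e-01  1.14183441e-03]
 [ 4.27537371e-06 -1.23988581e-03 -9.99999231e-01]] 0.0852208967412057
```

View pics/top0.png

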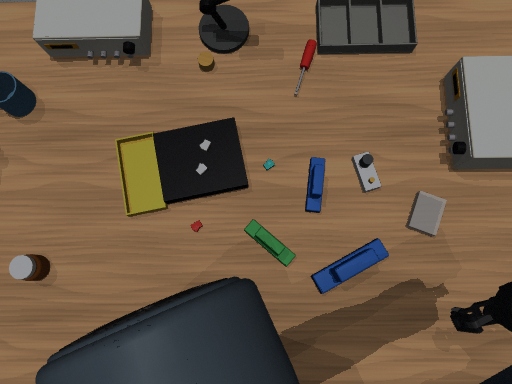

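View pics/scene0.png

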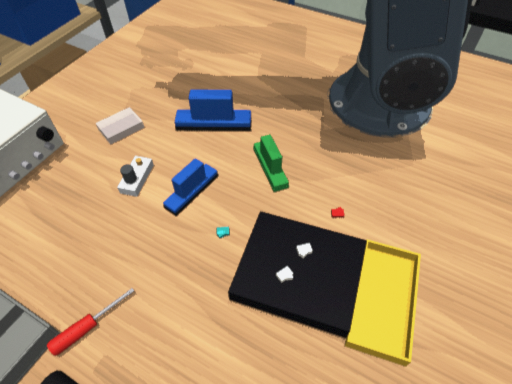

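Candidates in the top view are the small blue (316,185), large blue (350,266), green (270,243) and the aluminium block with a stud (366,172). The small blue one is meant. The white chips are at (205,145) and (201,169); turquoise (269,164) and red (196,226) are decoys. I'll fit the poses by silhouette in both cameras and check the scraper in a crop.

```bash
cat > fit.py <<'E'
import cv2,numpy as np
from scipy.optimize import minimize
def proj(s,X):
    c=np.asarray(X)@np.array(s["R"]).T+np.array(s["t"])
    return c[:,:2]/c[:,2:]*[s["fx"],s["fy"]]+[s["cx"],s["cy"]]
def ray(s,uv,z):
    R=np.array(s["R"]);C=-R.T@np.array(s["t"])
    d=R.T@np.array([(uv[0]-s["cx"])/s["fx"],(uv[1]-s["cy"])/s["fy"],1])
    return C+d*(z-C[2])/d[2]
def box(x0,x1,y0,y1,z0,z1): return np.array([[x,y,z] for x in(x0,x1) for y in(y0,y1) for z in(z0,z1)])
def rz(a): return np.array([[np.cos(a),-np.sin(a),0],[np.sin(a),np.cos(a),0],[0,0,1]])
def sil(s,boxes,p,K=4):
    m=np.zeros((384*K,512*K),np.uint8)
    for b in boxes:
        h=cv2.convexHull(np.round((proj(s,b@rz(p[2]).T+[p[0],p[1],p[3] if len(p)>3 else 0])+.5)*K-.5).astype(np.int32))
        cv2.fillConvexPoly(m,h,255)
    return cv2.resize(m,(512,384),interpolation=cv2.INTER_AREA)/255.
def fit(views,boxes,p0):
    # views: list of (snapshot, mask); p = x,y,yaw (z fixed)
    f=lambda p:sum(np.abs(sil(s,boxes,p)-m).sum()/m.sum() for s,m in views)
    best=None
    S=np.array([p0]+[np.array(p0)+d for d in ([.01,0,0],[0,.01,0],[0,0,.1])])
    r=minimize(f,p0,method="Nelder-Mead",options=dict(initial_simplex=S,xatol=1e-4,fatol=1e-4))
    r=minimize(f,r.x,method="Nelder-Mead",options=dict(initial_simplex=r.x+(S-S[0])*.3,xatol=1e-4,fatol=1e-4))
    return r.x,r.fun
def comp(m,uv):
    m=cv2.morphologyEx(m.astype(np.uint8),cv2.MORPH_CLOSE,np.ones((3,3)))
    n,l,st,c=cv2.connectedComponentsWithStats(m)
    i=1+np.argmin(np.hypot(*(c[1:]-uv).T)+1e3*(st[1:,4]<15)); return l==i,c[i],st[i,4]
SCR=[box(-.065,.065,-.017,.017,0,.021),box(-.035,.035,-.012,.012,.02,.068)]
PLATE=[box(-.085,.085,-.1,.1,0,.04),box(-.095,.095,.1,.195,0,.026)]
E
python3 - <<'E'
import pickle,cv2,numpy as np
from fit import *
d=pickle.load(open("s0.pkl","rb"))
sc,tp=d["scene"],d["top"]
def hsv(s): return cv2.cvtColor(s["frame"],cv2.COLOR_RGB2HSV).transpose(2,0,1).astype(int)
def blue(s): h,S,v=hsv(s); return (h>105)&(h<130)&(S>150)&(v>50)
def stat(s):
    h,S,v=hsv(s); w=(S<60)&(v>140)
    return (v<45)|((h>22)&(h<35)&(S>200)), w
vs=[]
for s,uv in((tp,(316,185)),(sc,(190,186))):
    m,c,a=comp(blue(s),uv); print("blue",c,a); vs.append((s,m.astype(float)))
p=ray(tp,(316,185),.03)
for y0 in(0.,): 
    r=fit(vs,SCR,[p[0],p[1],0.1]); print("scraper",r)
for v in vs: print(" single",fit([v],SCR,r[0]))
vp=[]
for s,uv in((tp,(180,168)),(sc,(325,285))):
    m,w=stat(s); m,c,a=comp(m,uv); m=cv2.morphologyEx(m.astype(np.uint8),cv2.MORPH_CLOSE,np.ones((15,15))); print("stat",c,a); vp.append((s,m.astype(float)))
c=ray(tp,(200,160),.04)
# own y points to image left (world +y)
q=fit(vp,PLATE,[c[0],c[1],0.1]); print("station",q)
for v in vp: print(" single",fit([v],PLATE,q[0]))
x,y,a=q[0]
for n,s,l in(("top",tp,[(205,145),(201,169)]),("scene",sc,[(304,250),(285,274)])):
    for uv in l:
        _,c,ar=comp(stat(s)[1],uv); P=ray(s,c,.0445); print(n,c,ar,P.round(4),"own",(rz(a).T@(P-[x,y,0])).round(4))
b=blue(tp)
im=tp["frame"][:,:,::-1].copy()
for bx,pp in((SCR,r[0]),(PLATE,q[0])):
    for k in bx:
        cv2.polylines(im,[cv2.convexHull(proj(tp,k@rz(pp[2]).T+[pp[0],pp[1],0]).astype(np.int32))],True,(0,255,0),1)
cv2.imwrite("pics/c1.png",cv2.resize(im[100:230,100:400],None,fx=2.6,fy=2.6,interpolation=cv2.INTER_CUBIC))
E
```

```text
blue [315.24581006 183.51536313] 716
blue [188.76946334 183.94935752] 1323
scraper (array([ 0.46606507, -0.23973188, -0.1314072 ]), np.float64(0.440161510497019))
 single (array([ 0.46843212, -0.2397757 , -0.13991289]), np.float64(0.1895936028042502))
 single (array([ 0.46336222, -0.24464452, -0.05027203]), np.float64(0.2161131119114312))
stat [199.6267845  160.82647859] 5884
stat [300.25416204 273.75332963] 10812
station (array([ 0.54231547, -0.05590496,  0.2145816 ]), np.float64(1.0680625627208369))
 single (array([ 0.54314931, -0.05095309,  0.21383402]), np.float64(0.5336007277271153))
 single (array([ 0.54075417, -0.06171625,  0.20168452]), np.float64(0.5202982748793357))
top [204.8 144.5] 60 [0.557  0.0207 0.0445] own [0.0306 0.0717 0.0445]
top [201.04761905 168.20634921] 63 [0.4993 0.0285 0.0445] own [-0.024   0.0916  0.0445]
scene [303.97278912 248.95918367] 147 [0.4982 0.0256 0.0445] own [-0.0258  0.089   0.0445]
scene [284.6626506  273.60843373] 166 [0.556  0.0177 0.0445] own [0.029  0.069  0.0445]
```

View pics/c1.png

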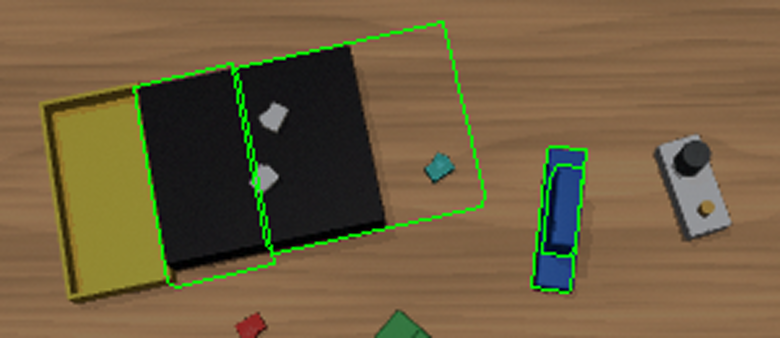

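The crop confirms the small blue scraper at (560,220), but the station fit missed the yellow tray because the mask was black only. I'll loosen the colour masks.

```bash
cat > run2.py <<'E'
import pickle,cv2,numpy as np
from fit import *
d=pickle.load(open("s0.pkl","rb"))
sc,tp=d["scene"],d["top"]
def hsv(s): return cv2.cvtColor(s["frame"],cv2.COLOR_RGB2HSV).transpose(2,0,1).astype(int)
def blue(s): h,S,v=hsv(s); return (h>105)&(h<130)&(S>130)&(v>22)
def yel(s): h,S,v=hsv(s); return (h>=22)&(h<35)&(S>165)&(v>50)
def black(s): h,S,v=hsv(s); return v<40
h,S,v=hsv(tp); print("yel px",h[175,140],S[175,140],v[175,140],"wood",h[150,270],S[150,270],v[150,270])
vs=[]
for s,uv in((tp,(316,185)),(sc,(190,186))):
    m,c,a=comp(blue(s),uv); print("blue",c,a); vs.append((s,m.astype(float)))
r=fit(vs,SCR,[.466,-.24,-.13]); print("scraper",r)
for v in vs: print(" single",fit([v],SCR,r[0]))
vp=[]
for s,u1,u2 in((tp,(200,161),(141,175)),(sc,(300,274),(385,300))):
    m1,c1,a1=comp(black(s),u1);m2,c2,a2=comp(yel(s),u2)
    m=cv2.morphologyEx((m1|m2).astype(np.uint8),cv2.MORPH_CLOSE,np.ones((15,15))); print("stat",c1,a1,c2,a2); vp.append((s,m.astype(float)))
q=fit(vp,PLATE,[.53,.02,0.2]); print("station",q)
for v in vp: print(" single",fit([v],PLATE,q[0]))
x,y,a=q[0]
for n,P in(("cA",[.5565,.0192,0]),("cB",[.4988,.027,0]),("scr",[*r[0][:2],0])):
    print(n,"own",(rz(a).T@(np.array(P)-[x,y,0])).round(4))
ims=[]
for s in (tp,sc):
    im=s["frame"][:,:,::-1].copy()
    for bx,pp in((SCR,r[0]),(PLATE,q[0])):
        for k in bx: cv2.polylines(im,[cv2.convexHull(proj(s,k@rz(pp[2]).T+[pp[0],pp[1],0]).round().astype(np.int32))],True,(0,255,0),1)
    ims.append(im)
cv2.imwrite("pics/c2.png",np.vstack([cv2.resize(ims[0][105:225,110:370],(780,290)),cv2.resize(ims[1][140:380,150:440],(780,300))[:300]]))
E
python3 run2.py
```

```text
yel px 27 169 146 wood 15 119 131
blue [315.02325581 184.27131783] 774
blue [188.84756996 184.03092784] 1358
scraper (array([ 0.46609724, -0.23960859, -0.12824747]), np.float64(0.32842387707633736))
 single (array([ 0.46594882, -0.23964628, -0.14072137]), np.float64(0.10221918224654204))
 single (array([ 0.4636043 , -0.24385952, -0.05057948]), np.float64(0.18371884836408792))
stat [199.65220362 160.84352579] 5854 [139.52080581 174.17899604] 3028
stat [300.25616998 273.7575617 ] 10778 [385.37268933 303.02191413] 6708
station (array([0.52479162, 0.0334685 , 0.19212231]), np.float64(0.06466690353027821))
 single (array([0.52457834, 0.03408879, 0.18854368]), np.float64(0.02238278201097901))
 single (array([0.52278482, 0.03149776, 0.18452603]), np.float64(0.037059890001066464))
cA own [ 0.0284 -0.0201  0.    ]
cB own [-0.0267 -0.0014  0.    ]
scr own [-0.1098 -0.2568  0.    ]
```

View pics/c2.png

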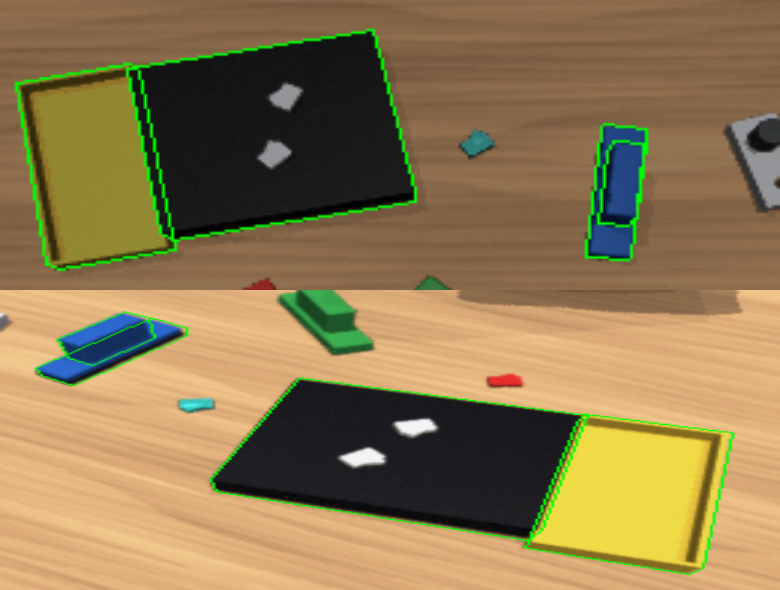

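The overlays now match. The station is at (0.524, 0.033) with yaw 0.19 rad, and the chips' own positions (0.028, -0.020) and (-0.027, -0.001) fall inside the stated ranges. The scraper is at (0.466, -0.240) with yaw about -0.13. I'll go above it and look with the wrist camera.

```bash
cat > plan.py <<'E'
import numpy as np,sys
from scipy.spatial.transform import Rotation as Ro
from cell import robot
def tgtR(yaw): return np.array([[np.cos(yaw),np.sin(yaw),0],[np.sin(yaw),-np.cos(yaw),0],[0,0,-1.]])
def plan(p,yaw,n):
    s=robot.get_state();P=np.array(s["ee_pos"]);R=np.array(s["orientation"])
    w=Ro.from_matrix(R.T@tgtR(yaw)).as_rotvec();d=(np.array(p)-P)/n
    print("now",s["time"],P.round(4),"F",np.round(s["contact_force"],1),"gap",round(s["finger_gap"],4),"step mm",round(np.linalg.norm(d)*1e3,1))
    for i in range(n):
        Ri=R@Ro.from_rotvec(w*i/n).as_matrix()
        print([*(Ri.T@d/.3).round(3).tolist(),*(w/n/(np.pi/4)).round(3).tolist()])
if __name__=="__main__":
    a=list(map(float,sys.argv[1:])); plan(a[:3],a[3],int(a[4]))
E
python3 plan.py 0.466 -0.240 0.2 -0.13 10
```

```text
now 0.1 [ 0.2062 -0.4824  0.2307] F [-0.6  0.2  0.9] gap 0.0852 step mm 35.7
[0.111, -0.04, 0.01, -0.0, 0.0, 0.068]
[0.109, -0.046, 0.01, -0.0, 0.0, 0.068]
[0.106, -0.052, 0.01, -0.0, 0.0, 0.068]
[0.104, -0.058, 0.01, -0.0, 0.0, 0.068]
[0.1, -0.063, 0.01, -0.0, 0.0, 0.068]
[0.097, -0.068, 0.01, -0.0, 0.0, 0.068]
[0.093, -0.073, 0.01, -0.0, 0.0, 0.068]
[0.089, -0.078, 0.01, -0.0, 0.0, 0.068]
[0.085, -0.083, 0.01, -0.0, 0.0, 0.068]
[0.08, -0.087, 0.01, -0.0, 0.0, 0.068]
```

Call:
arm_command --deltas '[[[0.111,-0.04,0.01,0,0,0.068],[0.109,-0.046,0.01,0,0,0.068],[0.106,-0.052,0.01,0,0,0.068],[0.104,-0.058,0.01,0,0,0.068],[0.1,-0.063,0.01,0,0,0.068]]]' --claw 1

```text
time: 0.6
ee_pos: [0.3367, -0.3604, 0.2159]
orientation: [[0.991, 0.134, -0.0], [0.134, -0.991, 0.0], [-0.0, -0.0, -1.0]]
contact_force: [-0.1, 0.1, 0.5]
finger_gap: 0.0851
grip_force: 0.0
```

Call:
arm_command --deltas '[[[0.097,-0.068,0.01,0,0,0.068],[0.093,-0.073,0.01,0,0,0.068],[0.089,-0.078,0.01,0,0,0.068],[0.085,-0.083,0.01,0,0,0.068],[0.08,-0.087,0.01,0,0,0.068]]]'

```text
time: 1.1
ee_pos: [0.4668, -0.2393, 0.2009]
orientation: [[0.991, -0.132, -0.0], [-0.132, -0.991, 0.0], [-0.001, -0.0, -1.0]]
contact_force: [0.1, -1.1, 0.0]
finger_gap: 0.0852
grip_force: 0.0
```

Call:
arm_command --deltas '[[[0,0,0,0,0,0],[0,0,0,0,0,0],[0,0,0,0,0,0]]]'

```text
time: 1.4
ee_pos: [0.4654, -0.2409, 0.2012]
orientation: [[0.992, -0.13, -0.001], [-0.13, -0.992, 0.0], [-0.001, -0.0, -1.0]]
contact_force: [0.4, 0.2, 0.7]
finger_gap: 0.0856
grip_force: 0.0
```

```bash
python3 plan.py 0.466 -0.240 0.12 -0.13 3
python3 - <<'E'
from cell import robot
import cv2,pickle,numpy as np
from fit import *
s=robot.snapshot("wrist");pickle.dump(s,open("w1.pkl","wb"))
print((-np.array(s["R"]).T@s["t"]).round(3),np.array(s["R"])[2].round(2))
im=s["frame"][:,:,::-1].copy()
for b in SCR: cv2.polylines(im,[cv2.convexHull(proj(s,b@rz(-.13).T+[.466,-.24,0]).round().astype(np.int32))],True,(0,255,0),1)
cv2.imwrite("pics/w1.png",im)
E
```

```text
now 1.4 [ 0.4654 -0.2409  0.2012] F [0.4 0.2 0.7] gap 0.0856 step mm 27.1
[0.001, -0.001, 0.09, -0.0, 0.0, -0.0]
[0.001, -0.001, 0.09, -0.0, 0.0, -0.0]
[0.001, -0.001, 0.09, -0.0, 0.0, -0.0]
[ 0.534 -0.25   0.343] [-0.27  0.04 -0.96]
```

View pics/w1.png

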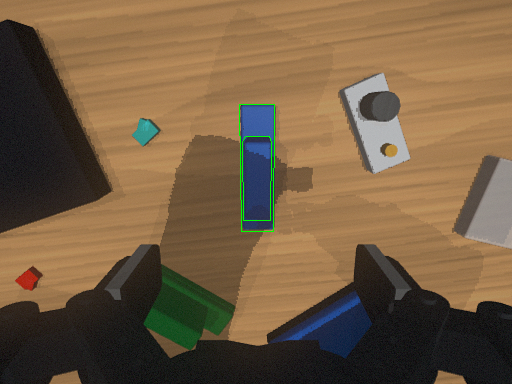

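The overlay on the wrist view coincides with the scraper: rib at (258,180), base (241-275, 104-231). The fingers' way down is clear, so I'll descend and pinch.

Call:
arm_command --deltas '[[[0.001,-0.002,0.13,0,0,0],[0.001,-0.001,0.13,0,0,0],[0,0,0.13,0,0,0],[0,0,0.1,0,0,0],[0,0,0.08,0,0,0]]]'

```text
time: 1.95
ee_pos: [0.4653, -0.2404, 0.0287]
orientation: [[0.991, -0.131, -0.001], [-0.131, -0.991, 0.001], [-0.001, -0.0, -1.0]]
contact_force: [0.6, 0.2, 0.3]
finger_gap: 0.0858
grip_force: 0.0
```

Call:
arm_command --deltas '[[[0,0,0,0,0,0],[0,0,0,0,0,0],[0,0,0,0,0,0],[0,0,0,0,0,0],[0,0,0,0,0,0]]]' --claw -1

```text
time: 2.45
ee_pos: [0.4675, -0.2404, 0.0317]
orientation: [[0.992, -0.13, 0.002], [-0.13, -0.992, -0.001], [0.002, 0.001, -1.0]]
contact_force: [-0.3, -1.3, 6.7]
finger_gap: 0.0232
grip_force: 63.0
```

Call:
arm_command --deltas '[[[0,0,0,0,0,0],[0,0,0,0,0,0],[0,0,0,0,0,0],[0,0,0,0,0,0]]]'

```text
time: 2.85
ee_pos: [0.4675, -0.2404, 0.0317]
orientation: [[0.992, -0.13, 0.002], [-0.13, -0.992, -0.002], [0.002, 0.001, -1.0]]
contact_force: [-0.7, -0.8, 6.8]
finger_gap: 0.0231
grip_force: 63.1
```

Pinched (gap 23 mm, grip 63 N). I'll lift a little and travel to above own (0, -0.075) of the plate.

Call:
arm_command --deltas '[[[0,0,-0.06,0,0,0],[0,0,-0.1,0,0,0],[0,0,-0.1,0,0,0],[0,0,-0.06,0,0,0],[0,0,0,0,0,0]]]'

```text
time: 3.35
ee_pos: [0.4682, -0.2404, 0.129]
orientation: [[0.992, -0.13, 0.004], [-0.13, -0.992, -0.002], [0.005, 0.002, -1.0]]
contact_force: [0.9, 0.1, -2.1]
finger_gap: 0.0231
grip_force: 62.0
```

```bash
python3 plan.py 0.538 -0.041 0.12 0.19 10
```

```text
now 3.35 [ 0.4682 -0.2404  0.129 ] F [ 0.9  0.1 -2.1] gap 0.0231 step mm 21.1
[0.014, -0.069, 0.003, 0.0, -0.001, -0.041]
[0.017, -0.068, 0.003, 0.0, -0.001, -0.041]
[0.019, -0.068, 0.003, 0.0, -0.001, -0.041]
[0.021, -0.067, 0.003, 0.0, -0.001, -0.041]
[0.023, -0.067, 0.003, 0.0, -0.001, -0.041]
[0.025, -0.066, 0.003, 0.0, -0.001, -0.041]
[0.027, -0.065, 0.003, 0.0, -0.001, -0.041]
[0.029, -0.064, 0.003, 0.0, -0.001, -0.041]
[0.031, -0.063, 0.003, 0.0, -0.001, -0.041]
[0.033, -0.062, 0.003, 0.0, -0.001, -0.041]
```

Call:
arm_command --deltas '[[[0.014,-0.069,0.003,0,-0.001,-0.041],[0.017,-0.068,0.003,0,-0.001,-0.041],[0.019,-0.068,0.003,0,-0.001,-0.041],[0.021,-0.067,0.003,0,-0.001,-0.041],[0.023,-0.067,0.003,0,-0.001,-0.041]]]'

```text
time: 3.85
ee_pos: [0.501, -0.139, 0.1204]
orientation: [[0.999, 0.032, -0.006], [0.032, -0.999, 0.001], [-0.006, -0.001, -1.0]]
contact_force: [0.4, 0.3, -2.3]
finger_gap: 0.0232
grip_force: 61.9
```

Call:
arm_command --deltas '[[[0.025,-0.066,0.003,0,-0.001,-0.041],[0.027,-0.065,0.003,0,-0.001,-0.041],[0.029,-0.064,0.003,0,-0.001,-0.041],[0.031,-0.063,0.003,0,-0.001,-0.041],[0.033,-0.062,0.003,0,-0.001,-0.041]]]'

```text
time: 4.35
ee_pos: [0.5352, -0.0393, 0.1157]
orientation: [[0.981, 0.192, -0.01], [0.192, -0.981, 0.0], [-0.009, -0.002, -1.0]]
contact_force: [0.4, -0.1, -2.5]
finger_gap: 0.0235
grip_force: 61.9
```

Call:
arm_command --deltas '[[[0,0,0,0,0,0],[0,0,0,0,0,0],[0,0,0,0,0,0]]]'

```text
time: 4.65
ee_pos: [0.5351, -0.0407, 0.1165]
orientation: [[0.982, 0.19, -0.009], [0.19, -0.982, -0.0], [-0.009, -0.001, -1.0]]
contact_force: [0.4, -0.0, -3.2]
finger_gap: 0.0232
grip_force: 62.1
```

```bash
python3 plan.py 0.538 -0.041 0.073 0.19 3
python3 - <<'E'
from cell import robot
import cv2,pickle,numpy as np
from fit import *
st=robot.get_state();P=st["ee_pos"]
a=robot.snapshot("scene");b=robot.snapshot("top")
out=[]
for s,(r0,r1,c0,c1) in((a,(120,380,180,440)),(b,(90,230,100,280))):
    im=s["frame"][:,:,::-1].copy()
    for k in SCR: cv2.polylines(im,[cv2.convexHull(proj(s,k@rz(.19).T+[P[0],P[1],P[2]-.0317]).round().astype(np.int32))],True,(0,255,0),1)
    out.append(cv2.resize(im[r0:r1,c0:c1],(390,390)))
cv2.imwrite("pics/m1.png",np.hstack(out))
E
```

```text
now 4.65 [ 0.5351 -0.0407  0.1165] F [ 0.4 -0.  -3.2] gap 0.0232 step mm 14.5
[0.003, 0.001, 0.048, -0.001, 0.004, 0.0]
[0.003, 0.001, 0.048, -0.001, 0.004, 0.0]
[0.003, 0.001, 0.048, -0.001, 0.004, 0.0]
```

View pics/m1.png

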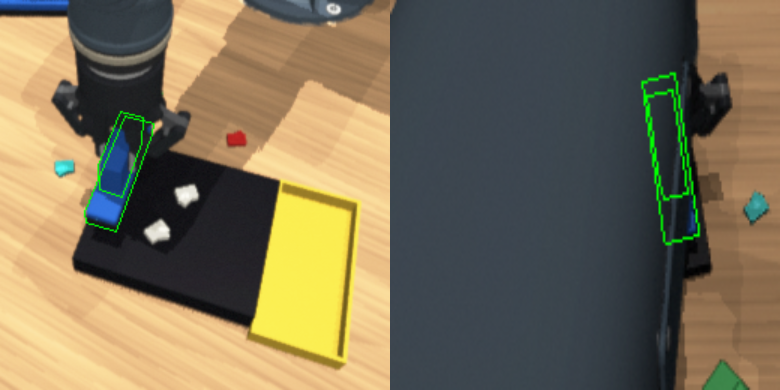

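The scene view shows the scraper held level behind both chips, at crop (187,194) and (157,231). I'll lower it to about 1 mm above the plate.

Call:
arm_command --deltas '[[[0.003,0.001,0.048,-0.001,0.004,0],[0.003,0.001,0.048,-0.001,0.004,0],[0.003,0.001,0.043,-0.001,0.004,0],[0,0,0,0,0,0],[0,0,0,0,0,0]]]'

```text
time: 5.25
ee_pos: [0.5382, -0.0411, 0.0756]
orientation: [[0.982, 0.19, 0.002], [0.19, -0.982, -0.001], [0.001, 0.001, -1.0]]
contact_force: [0.7, -0.4, -2.3]
finger_gap: 0.0234
grip_force: 61.9
```

```bash
python3 plan.py 0.5067 0.1215 0.073 0.19 15 | head -3
```

```text
now 5.25 [ 0.5382 -0.0411  0.0756] F [ 0.7 -0.4 -2.3] gap 0.0234 step mm 11.0
[-0.0, -0.037, 0.001, 0.0, -0.0, 0.0]
[-0.0, -0.037, 0.001, 0.0, -0.0, 0.0]
```

Call:
arm_command --deltas '[[[0,0,0.008,0,0,0],[0,0,0,0,0,0],[0,-0.02,0,0,0,0],[0,-0.03,0,0,0,0],[0,-0.03,0,0,0,0]]]'

```text
time: 5.75
ee_pos: [0.5336, -0.0162, 0.0731]
orientation: [[0.982, 0.191, 0.002], [0.191, -0.982, -0.001], [0.002, 0.001, -1.0]]
contact_force: [0.0, 1.0, -2.8]
finger_gap: 0.0238
grip_force: 61.9
```

Call:
arm_command --deltas '[[[0,-0.03,0,0,0,0],[0,-0.03,0,0,0,0],[0,-0.03,0,0,0,0],[0,-0.03,0,0,0,0],[0,-0.03,0,0,0,0]]]'

```text
time: 6.25
ee_pos: [0.5251, 0.0279, 0.0729]
orientation: [[0.982, 0.191, 0.002], [0.191, -0.982, -0.001], [0.002, 0.001, -1.0]]
contact_force: [-0.2, -1.4, -2.5]
finger_gap: 0.0233
grip_force: 62.0
```

```bash
python3 plan.py 0.5067 0.1215 0.073 0.19 10 | head -3
python3 - <<'E'
from cell import robot
import cv2
cv2.imwrite("pics/m2.png",cv2.resize(robot.snapshot("scene")["frame"][120:380,180:440,::-1],(520,520)))
E
```

```text
now 6.25 [0.5251 0.0279 0.0729] F [-0.2 -1.4 -2.5] gap 0.0233 step mm 9.5
[-0.0, -0.032, -0.0, 0.0, -0.0, 0.0]
[-0.0, -0.032, -0.0, 0.0, -0.0, 0.0]
```

View pics/m2.png

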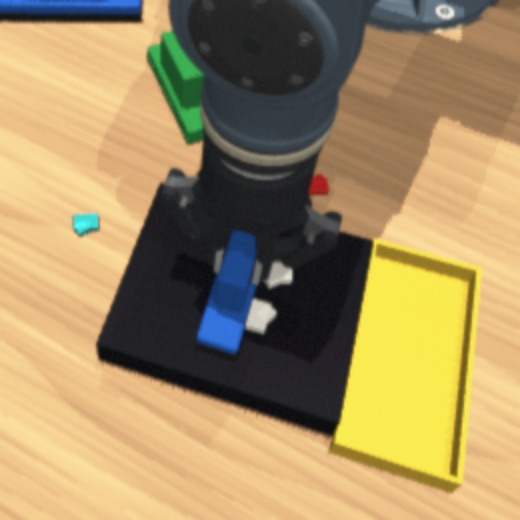

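Both chips, at crop (262,315) and (278,275), ride ahead of the scraper. I'll carry on over the edge.

Call:
arm_command --deltas '[[[0,-0.032,0,0,0,0],[0,-0.032,0,0,0,0],[0,-0.032,0,0,0,0],[0,-0.032,0,0,0,0],[0,-0.032,0,0,0,0]]]'

```text
time: 6.8
ee_pos: [0.5159, 0.0751, 0.0729]
orientation: [[0.982, 0.191, 0.002], [0.191, -0.982, -0.001], [0.002, 0.001, -1.0]]
contact_force: [0.7, -1.1, -1.9]
finger_gap: 0.0236
grip_force: 62.0
```

Call:
arm_command --deltas '[[[0,-0.032,0,0,0,0],[0,-0.032,0,0,0,0],[0,-0.032,0,0,0,0],[0,-0.032,0,0,0,0],[0,-0.032,0,0,0,0]]]'

```text
time: 7.3
ee_pos: [0.5091, 0.1104, 0.0729]
orientation: [[0.978, 0.208, -0.0], [0.208, -0.978, 0.009], [0.002, -0.009, -1.0]]
contact_force: [0.1, -0.2, -1.8]
finger_gap: 0.0232
grip_force: 62.0
```

Call:
arm_command --deltas '[[[0,-0.01,0,0,0,0],[0,0,0,0,0,0],[0,0,0,0,0,0]]]'

```text
time: 7.6
ee_pos: [0.5089, 0.1113, 0.0729]
orientation: [[0.978, 0.209, -0.0], [0.209, -0.978, 0.01], [0.002, -0.01, -1.0]]
contact_force: [-0.1, -0.1, -2.4]
finger_gap: 0.0233
grip_force: 62.0
```

```bash
python3 plan.py 0.528 0.013 0.073 0.19 10 | head -3
python3 - <<'E'
from cell import robot
import cv2
cv2.imwrite("pics/m3.png",cv2.resize(robot.snapshot("scene")["frame"][120:380,180:440,::-1],(520,520)))
E
```

```text
now 7.6 [0.5089 0.1113 0.0729] F [-0.1 -0.1 -2.4] gap 0.0233 step mm 10.0
[-0.001, 0.033, -0.0, -0.001, -0.0, 0.003]
[-0.001, 0.033, -0.0, -0.001, -0.0, 0.003]
```

View pics/m3.png

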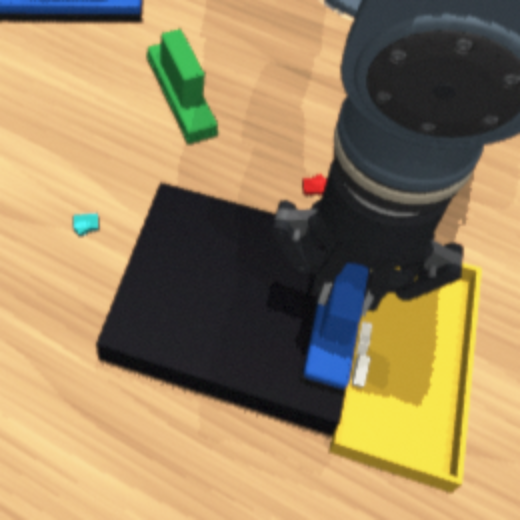

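Both chips, at crop (365,335) and (362,370), have tipped over the edge in front of the scraper, but the arm stopped short at own y about 0.08. I'll check the joints.

Run:
```python
from cell import robot
import numpy as np
s=robot.get_state();print(s["time"],np.round(s["joints"],2),np.round(s["dq"],2),np.round(s["tau"],1),np.array(s["orientation"]).round(3).tolist())
```

```text
7.65 [ 12.01  19.17 -17.63  53.11   0.55 179.95] [-0.07 -0.08 -0.09 -0.    0.03 -0.08] [  0.1 -57.4  30.3  -0.    0.1   0. ] [[0.978, 0.209, -0.0], [0.209, -0.978, 0.01], [0.002, -0.01, -1.0]]
```

Joint 6 is at its 180° limit. Turning the scraper about 4° frees it, and then I can finish the push to own y about 0.094.

```bash
python3 plan.py 0.5062 0.1253 0.073 0.27 3
```

```text
now 7.65 [0.5089 0.1112 0.0729] F [ 0.7 -0.1 -0.9] gap 0.023 step mm 4.8
[0.0, -0.016, 0.0, -0.004, -0.001, -0.025]
[0.001, -0.016, -0.0, -0.004, -0.001, -0.025]
[0.001, -0.016, -0.0, -0.004, -0.001, -0.025]
```

Call:
arm_command --deltas '[[[0,0,0,0,0,-0.04],[0,0,0,0,0,-0.04],[0,0,0,0,0,0],[0,0,0,0,0,0]]]'

```text
time: 8.05
ee_pos: [0.5088, 0.1113, 0.0729]
orientation: [[0.963, 0.269, -0.0], [0.269, -0.963, 0.01], [0.002, -0.009, -1.0]]
contact_force: [-0.3, -0.4, -2.3]
finger_gap: 0.0232
grip_force: 62.0
```

```bash
python3 plan.py 0.5062 0.1253 0.073 0.27 3
```

```text
now 8.05 [0.5088 0.1113 0.0729] F [-0.3 -0.4 -2.3] gap 0.0232 step mm 4.8
[0.001, -0.016, 0.0, -0.004, -0.001, 0.001]
[0.001, -0.016, -0.0, -0.004, -0.001, 0.001]
[0.001, -0.016, -0.0, -0.004, -0.001, 0.001]
```

Call:
arm_command --deltas '[[[0.001,-0.016,0,-0.004,-0.001,0],[0.001,-0.016,0,-0.004,-0.001,0],[0.001,-0.016,0,-0.004,-0.001,0],[0,0,0,0,0,0]]]'

```text
time: 8.45
ee_pos: [0.5056, 0.1264, 0.073]
orientation: [[0.963, 0.271, -0.0], [0.271, -0.963, 0.0], [-0.0, -0.0, -1.0]]
contact_force: [-0.5, -0.3, -2.7]
finger_gap: 0.0231
grip_force: 62.0
```

```bash
python3 plan.py 0.526 0.023 0.073 0.25 6
python3 - <<'E'
from cell import robot
import cv2
cv2.imwrite("pics/m4.png",cv2.resize(robot.snapshot("scene")["frame"][220:370,310:440,::-1],(520,600)))
E
```

```text
now 8.45 [0.5056 0.1264 0.073 ] F [-0.5 -0.3 -2.7] gap 0.0231 step mm 17.6
[-0.005, 0.058, -0.0, -0.0, 0.0, 0.005]
[-0.004, 0.058, -0.0, -0.0, 0.0, 0.005]
[-0.004, 0.058, -0.0, -0.0, 0.0, 0.005]
[-0.004, 0.058, 0.0, -0.0, 0.0, 0.005]
[-0.004, 0.058, 0.0, -0.0, 0.0, 0.005]
[-0.003, 0.058, 0.0, -0.0, 0.0, 0.005]
```

View pics/m4.png

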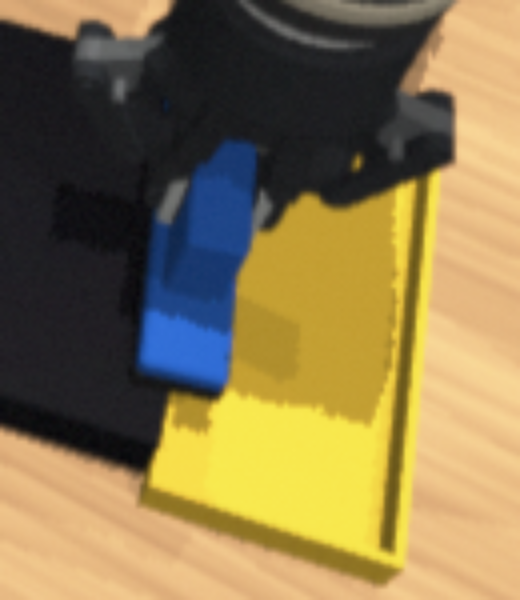

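The chips are now hidden below the scraper's overhang at crop (235,330). I'll back off to the plate's middle and look.

Call:
arm_command --deltas '[[[-0.004,0.058,-0.003,0,0,0.005],[-0.004,0.058,-0.003,0,0,0.005],[-0.004,0.058,0,0,0,0.005],[-0.004,0.058,0,0,0,0.005],[-0.004,0.058,0,0,0,0.005]]]'

```text
time: 9.0
ee_pos: [0.523, 0.0393, 0.0748]
orientation: [[0.968, 0.251, -0.0], [0.251, -0.968, -0.0], [-0.0, 0.0, -1.0]]
contact_force: [-0.2, 0.6, -1.9]
finger_gap: 0.0234
grip_force: 62.1
```

Call:
arm_command --deltas '[[[-0.003,0.058,0,0,0,0.005],[0,0,0,0,0,0],[0,0,0,0,0,0]]]'

```text
time: 9.3
ee_pos: [0.5263, 0.0229, 0.0747]
orientation: [[0.969, 0.247, -0.0], [0.247, -0.969, 0.0], [-0.0, -0.0, -1.0]]
contact_force: [-0.1, 0.4, -2.2]
finger_gap: 0.0232
grip_force: 61.8
```

Run:
```python
from cell import robot
import cv2,numpy as np
from fit import *
s=robot.snapshot("scene")
im=s["frame"]
h,S,v=cv2.cvtColor(im,cv2.COLOR_RGB2HSV).transpose(2,0,1).astype(int)
m=((S<70)&(v>110)).astype(np.uint8)
n,l,st,c=cv2.connectedComponentsWithStats(m)
for i in range(1,n):
    if 230<c[i][0]<440 and 210<c[i][1]<370 and st[i,4]>10:
        P=ray(s,c[i],.01); print(c[i].round(1),st[i],"own@z10",(rz(.19).T@(P-[.524,.033,0])).round(3))
cv2.imwrite("pics/m5.png",cv2.resize(im[200:370,260:430,::-1],(595,595),interpolation=cv2.INTER_CUBIC))
```

```text
[261.4 210.3] [259 209   5   4  14] own@z10 [-0.103 -0.105  0.01 ]
[286.  249.3] [285 246   3   8  17] own@z10 [-0.035 -0.035  0.01 ]
[305.5 255. ] [304 251   4   9  20] own@z10 [-0.035  0.002  0.01 ]
[360.9 297.5] [356 281  10  32 180] own@z10 [0.012 0.11  0.01 ]
```

View pics/m5.png

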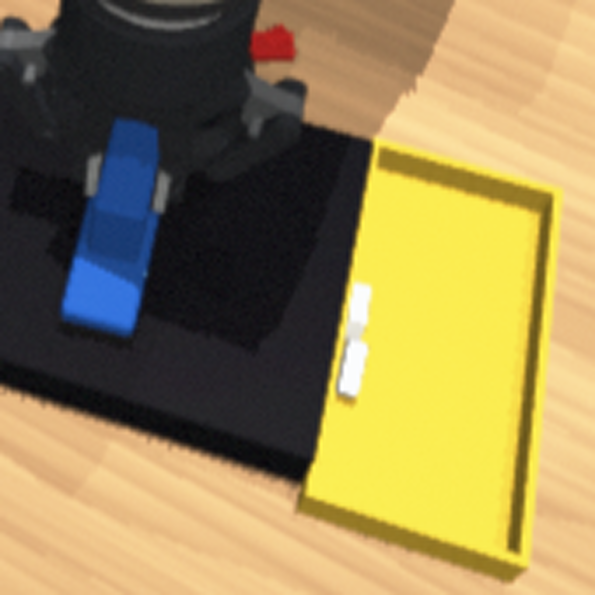

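Both chips stand on edge inside the tray at crop (360,308) and (352,368), which is own about (0.012, 0.11), and they are low. Next I'll set the scraper down here at the plate's centre.

Call:
arm_command --deltas '[[[0,0,0.003,0,0,0],[0,0,0.003,0,0,0],[0,0,0.003,0,0,0],[0,0,0,0,0,0],[0,0,0,0,0,0]]]'

```text
time: 9.85
ee_pos: [0.5263, 0.0231, 0.0721]
orientation: [[0.969, 0.248, -0.0], [0.248, -0.969, 0.0], [-0.0, -0.0, -1.0]]
contact_force: [-0.8, 0.4, -3.0]
finger_gap: 0.0234
grip_force: 61.9
```

Call:
arm_command --deltas '[[[0,0,0.003,0,0,0],[0,0,0,0,0,0],[0,0,0.002,0,0,0],[0,0,0,0,0,0]]]'

```text
time: 10.25
ee_pos: [0.5264, 0.023, 0.0716]
orientation: [[0.969, 0.248, 0.001], [0.248, -0.969, 0.0], [0.001, -0.0, -1.0]]
contact_force: [-4.8, -0.3, 11.5]
finger_gap: 0.0234
grip_force: 63.8
```

Contact is made at the expected height. I'll ease slightly, then open.

Call:
arm_command --deltas '[[[0,0,-0.002,0,0,0],[0,0,0,0,0,0]]]'

```text
time: 10.45
ee_pos: [0.5264, 0.023, 0.0717]
orientation: [[0.969, 0.248, 0.0], [0.248, -0.969, 0.0], [0.0, -0.0, -1.0]]
contact_force: [-3.5, -0.3, 7.5]
finger_gap: 0.0232
grip_force: 63.5
```

Call:
arm_command --deltas '[[[0,0,0,0,0,0],[0,0,0,0,0,0],[0,0,0,0,0,0],[0,0,0,0,0,0],[0,0,0,0,0,0]]]' --claw 1

```text
time: 10.95
ee_pos: [0.5264, 0.0229, 0.0711]
orientation: [[0.969, 0.248, -0.0], [0.248, -0.969, -0.0], [-0.0, -0.0, -1.0]]
contact_force: [-0.2, 0.1, 0.6]
finger_gap: 0.0856
grip_force: 0.0
```

Call:
arm_command --deltas '[[[0,0,0,0,0,0],[0,0,0,0,0,0],[0,0,0,0,0,0]]]'

```text
time: 11.25
ee_pos: [0.5264, 0.023, 0.0712]
orientation: [[0.969, 0.248, -0.0], [0.248, -0.969, 0.0], [-0.0, -0.0, -1.0]]
contact_force: [0.4, -0.7, -0.2]
finger_gap: 0.0853
grip_force: 0.0
```

Released. I'll rise straight up and confirm numerically.

Call:
arm_command --deltas '[[[0,0,-0.04,0,0,0],[0,0,-0.1,0,0,0],[0,0,-0.13,0,0,0],[0,0,-0.13,0,0,0],[0,0,-0.05,0,0,0]]]'

```text
time: 11.75
ee_pos: [0.5277, 0.023, 0.211]
orientation: [[0.969, 0.248, 0.006], [0.248, -0.969, 0.0], [0.005, 0.001, -1.0]]
contact_force: [1.1, -0.9, 0.3]
finger_gap: 0.0855
grip_force: 0.0
```

Call:
arm_command --deltas '[[[0,0,0,0,0,0],[0,0,0,0,0,0],[0,0,0,0,0,0],[0,0,0,0,0,0],[0,0,0,0,0,0]]]'

```text
time: 12.25
ee_pos: [0.526, 0.0229, 0.2053]
orientation: [[0.969, 0.248, -0.002], [0.248, -0.969, -0.0], [-0.002, -0.0, -1.0]]
contact_force: [-0.1, -0.4, 0.0]
finger_gap: 0.0856
grip_force: 0.0
```

Run:
```python
from cell import robot
import cv2,numpy as np
from fit import *
s=robot.snapshot("scene");w=robot.snapshot("wrist")
h,S,v=cv2.cvtColor(s["frame"],cv2.COLOR_RGB2HSV).transpose(2,0,1).astype(int)
n,l,st,c=cv2.connectedComponentsWithStats(((S<70)&(v>110)).astype(np.uint8))
for i in range(1,n):
    if 320<c[i][0]<440 and 230<c[i][1]<370 and st[i,4]>10: print(c[i].round(1),st[i],"own",(rz(.19).T@(ray(s,c[i],.012)-[.524,.033,0])).round(3))
for k,x in(("scene",s),("wrist",w)):
    h,S,v=cv2.cvtColor(x["frame"],cv2.COLOR_RGB2HSV).transpose(2,0,1).astype(int)
    p=[.5264,.023,.25,.04]; uv=proj(x,[[.5264,.023,.07]])[0]
    m,cc,a=comp((h>105)&(h<130)&(S>130)&(v>22),uv); q=sil(x,SCR,p)>.5
    print(k,uv.round(),cc.round(),a,"IoU with upright model",round((m&q).sum()/(m|q).sum(),2))
cv2.imwrite("pics/end.png",np.hstack([cv2.resize(s["frame"][180:370,230:430,::-1],(400,380)),cv2.resize(w["frame"][:,:,::-1],(400,380))]))
```

```text
[360.9 297.5] [356 281  10  32 180] own [0.013 0.11  0.012]
scene [297. 254.] [295. 260.] 1589 IoU with upright model 0.91
wrist [258. 182.] [258. 174.] 5211 IoU with upright model 0.94
```

View pics/end.png

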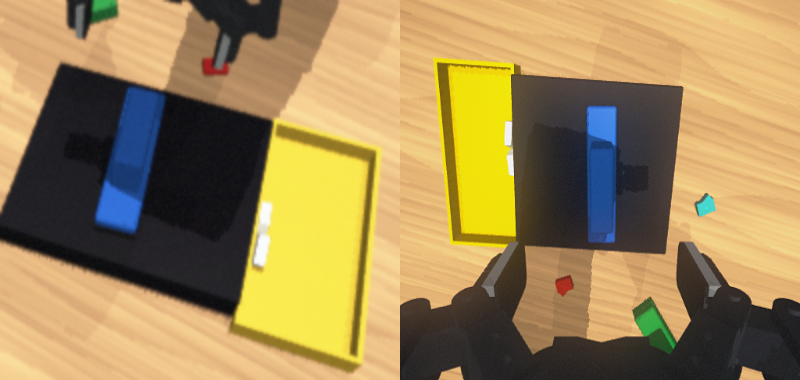

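The scraper stands upright and free on the plate, and the chips are in the tray beside the wall. I'll triangulate the chips from both views before handing in.

Run:
```python
from cell import robot
import cv2,numpy as np
from fit import *
s=robot.snapshot("scene");w=robot.snapshot("wrist")
C=[]
for x,(c0,c1,r0,r1) in((s,(345,375,275,320)),(w,(55,78,115,185))):
    h,S,v=cv2.cvtColor(x["frame"],cv2.COLOR_RGB2HSV).transpose(2,0,1).astype(int)
    m=((S<90)&(v>110)).astype(np.uint8);k=np.zeros_like(m);k[r0:r1,c0:c1]=m[r0:r1,c0:c1]
    n,l,st,c=cv2.connectedComponentsWithStats(k);print(st[1:].tolist(),c[1:].round(1).tolist());C.append(np.argwhere(k)[:,::-1].mean(0))
A=[np.diag([x["fx"],x["fy"],1])@np.c_[x["R"],x["t"]]+np.outer([x["cx"],x["cy"],0],np.r_[x["R"][2],x["t"][2]]) for x in(s,w)]
X=cv2.triangulatePoints(A[0],A[1],C[0].reshape(2,1),C[1].reshape(2,1)).ravel();X=X[:3]/X[3]
print("mean of chips own",(rz(.19).T@(X-[.524,.033,0])).round(4),[ (proj(x,X[None])[0]-c).round(1) for x,c in zip((s,w),C)])
```

```text
[[356, 281, 10, 33, 189]] [[360.9, 297.6]]
[] []
mean of chips own [nan nan nan] [array([nan, nan]), array([nan, nan])]<stdin>:9: RuntimeWarning: Mean of empty slice.
  ret = um.true_divide(
```

Run:
```python
from cell import robot
import cv2,numpy as np
from fit import *
s=robot.snapshot("scene");w=robot.snapshot("wrist")
C=[]
for x,(c0,c1,r0,r1) in((s,(345,375,275,320)),(w,(125,152,115,185))):
    h,S,v=cv2.cvtColor(x["frame"],cv2.COLOR_RGB2HSV).transpose(2,0,1).astype(int)
    m=((S<90)&(v>110)).astype(np.uint8);k=np.zeros_like(m);k[r0:r1,c0:c1]=m[r0:r1,c0:c1]
    n,l,st,c=cv2.connectedComponentsWithStats(k);print(st[1:].tolist(),c[1:].round(1).tolist());C.append(np.argwhere(k)[:,::-1].mean(0))
A=[np.diag([x["fx"],x["fy"],1])@np.c_[x["R"],x["t"]]+np.outer([x["cx"],x["cy"],0],np.r_[x["R"][2],x["t"][2]]) for x in(s,w)]
X=cv2.triangulatePoints(A[0],A[1],C[0].reshape(2,1),C[1].reshape(2,1)).ravel();X=X[:3]/X[3]
print("mean of chips own",(rz(.19).T@(X-[.524,.033,0])).round(4),[ (proj(x,X[None])[0]-c).round(1) for x,c in zip((s,w),C)])
```

```text
[[356, 281, 10, 33, 190]] [[360.9, 297.6]]
[[134, 123, 11, 26, 251], [137, 151, 9, 27, 193]] [[138.9, 135.8], [141.5, 164.1]]
mean of chips own [0.0167 0.1089 0.0198] [array([ 0.3, -0.2]), array([ 0.7, -0.5])]
```

The visible parts of the chips sit at own (0.017, 0.109, 0.020), which is within the limits. I'll hand in the job.

```bash
python3 -c "
from cell import robot
print(robot.close_job())"
```

```text
the job is handed in; nothing more can be done
None
```

I handed the job in at about 12.6 s with both chips standing on edge in the yellow tray and the scraper upright and let go at the plate's centre; no verdict came back.

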